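# Send the big sinker down the chute with the two-stage plunger

## Task

Take the big lead sinker by its two ends out of the high-sided crib, lay it down in the low pine rest and let go, then take it again across its waist and lay it in the head of the chute, against the gate, and let go. Press the black plunger down to its halfway stop, which lifts the bin lid, and pause there for about a second with the sinker still waiting; then press fully down and keep it down until the sinker has rolled into the bin, and let the plunger up so that the lid closes over it. Leave the small sinkers, spinner, shackle, jar and float where they lie.

Things in the scene. Friction and masses are not known exactly. Their poses are not given: they have to be found in the camera images.
- sinker_mid (a point): centre of the big lead sinker: a solid grey barrel (egg sinker), 60 mm long, 34 mm thick at the middle, narrowing to flat round end faces 26 mm across; about 0.4 kg (0.3 to 0.5). Its x axis is the long axis of the barrel; it may be rolled about that axis. It starts in the crib, long axis level along the crib's x.
- crib_mid (a point): centre of the lying sinker in the crib, 25 mm above the slate. The crib is a fixed pine cradle, x along the sinker: it is only 36 mm long, so 12 mm of the sinker stands out free at each end, but its two side walls (40 mm high over the slate, 10 mm thick, inner faces 39 mm apart, across y) cover the sinker's sides. The sinker lies on its 8 mm thick floor and can be lifted straight up.
- rest_mid (a point): where the centre of the sinker comes when it lies in the low pine rest, 23 mm above the slate. The rest is a fixed 3 mm thick plate, 40 mm along x (the sinker's long axis) and 46 mm across, with two ridges along x, 5 mm thick, 18 mm apart inside and 9 mm high over the slate: the sinker lies in the groove between them, its ends and sides free.
- head (a point): where the centre of the sinker comes when it lies in the chute head against the gate, 157 mm above the slate. z up, y level in the downhill direction, x across the chute; the sinker's long axis goes along x. The galvanised chute falls 18 degrees towards +y; its rails start 50 mm uphill of this point and end 125 mm downhill of it; side walls 72 mm apart inside, 20 mm above the rails.
- slot (a point): point between the rails right under the head point, at rail height (16.5 mm below the sinker's centre). The chute is two rails 17 mm wide with an open slot 38 mm wide between them, free and 120 mm deep within 45 mm of here along y, so that fingers can reach down on both sides of the sinker's waist.
- gate_top (a point): middle of the gate's top edge, 10 mm downhill of head and 1 mm below it while the plunger is up. The gate is a pair of low steel tongues, 10 mm wide, 4 mm thick, at x = +-28 mm to either side, standing 18 mm out of the rails, 8 mm at the halfway stop (still holding the sinker) and 2 mm sunk with the plunger fully down; the 46 mm between them are open. A sinker let go a few mm uphill rolls down to them and stops.
- plunger_top (a point): centre of the top face of the round black plunger button, 44 mm across, pressed straight down; 168 mm above the slate when up, 125 mm uphill (-y of head) of the chute head. Travel 20 mm in two stages: the first 10 mm takes about 3 to 6 N; there it meets the halfway stop, a second spring that gives only above about 11 N; the second 10 mm takes 11 to 18 N. It springs back up when let go.
- stage1 (a joint): first stage of the plunger, m: 0 up, 0.010 at the halfway stop (stays there while the second stage is pressed). It lifts the bin lid by linkage and lowers the gate part way.
- stage2 (a joint): second stage of the plunger, m: 0 until the halfway stop is overcome, 0.010 fully down. It draws the gate down by as much again; the sinker runs off once it is about 6 mm down.
- lid (a joint): galvanised lid of the pine bin, rad: 0 closed, 1.1 raised; hinged on the bin's downhill rim. Moved by the plunger's first stage (110 rad per m).
- bin_in (a point): centre of the inner floor of the pine bin at the foot of the chute, 12 mm above the slate, axes as for head; inside 102 mm (x) by 104 mm (y), 73 mm deep.
- egg0: small lead sinker, 36 mm long, 23 mm thick, lying in the divided pine tray; bystander (origin at its centre)
- egg1: another small lead sinker in the tray; bystander (origin at its centre)
- egg2: another small lead sinker in the tray; bystander (origin at its centre)
- spinner: flat bright tin mackerel spinner, 85 mm long, 18 mm wide, 4 mm thick, on the slate; bystander (origin under its middle)
- shackle: galvanised bow shackle lying flat, 75 mm by 62 mm, 10 mm thick; bystander (origin under the middle of its bow)
- jar: lidded amber glass jar, 64 mm across, 85 mm tall, upright on the slate; bystander (origin at the middle of its underside)
- float: cork float standing on the slate, 44 mm across, 45 mm tall; bystander (origin at the middle of its underside)
Not all that is in view belongs to the job. Of the things shaped like the part that bears rest_mid, the wooden one is meant.

How it is judged:
By the outcome, as a careful person would: the job done as asked, in the order asked, and still so for the second after the job is handed in, with the robot touching nothing.
It also fails if it takes over 69 s, if anything falls off the work surface, if the arm or the gripper's body presses on something with over 40 N, if the wrist force passes 120 N, or if a joint passes its speed limit or range.

## Robot

A 6-joint arm with a two-finger parallel gripper is mounted at the origin on the work surface. World frame = base frame: x ahead of the robot, y to its left, z up, the work surface at z = 0. Lengths are in m, angles in rad, forces in N, time in s.
With the tool pointing down it reaches from about 0.3 to 0.75 m from the base axis. Payload 8.5 kg.
Tool frame: the origin (TCP) lies on the centre line of the jaws, within the pads' length; the fingertips stand robot.tcp_to_tips ahead of it and the grasp point (between the pads) lies 6 mm ahead of it (robot.tcp_to_tips is the distance from the TCP to the fingertips, in m); x points along the fingers, z is the direction in which the jaws open and shut, and the axes are right-handed (so a half turn about x gives the same grasp; the last joint's range is limited). The gripper opens to 85 mm and grips with 20 to 120 N. Pads are 22 mm wide; open, the fingers measure 114 mm over their backs; the gripper's body (76 mm by 85 mm) begins 54 mm behind the grasp point. The pads swing forward as they close: fully open they stand 13 mm farther back than shut.
Start: joints at [1.057, 0.381, 1.297, -0, 1.464, -0.215], TCP at [0.162, 0.526, 0.256] pointing down, gripper open.
Joint ranges: [-3.11, 3.11], [-0.89, 2.33], [0.22, 2.48], [-1.42, 4.56], [0.17, 2.85], [-2.88, 2.88]. Speed limits (rad/s): [2.39, 2.39, 3.14, 3.14, 3.14, 3.14].

## Interface

Orientations are given as a rotation vector (axis times angle).
In Python, from workcell import state, cams, job, robot gives the robot as it stands.
- The arm moves only by the shell command python3 -m handwheel 'ROWS'. ROWS is JSON, a list of rows, each an object of numbers: "dx", "dy", "dz": the shift along the tool's x, y, z in mm; "wx", "wy", "wz": the turn, a rotation vector about the tool's x, y, z in degrees; "fingers": the closure, from 0 (fully open) to 1 (shut). A call has 1 to 12 rows; each row is the pose to reach, as a shift and turn from the pose measured when the call began, along the tool's axes at that moment; what a row does not reach only later rows make up. A row lasts 1/12 s, in which the tool goes at most 41.7 mm and 7.16 degrees, less where a joint would pass 70% of its speed; a pose out of reach is approached as far as the arm can. A call with a gripper value outside its range is refused whole. The fingers move at their own pace and stop on an object; the grip force is fixed at half the most. Time passes only in rows, so rows that repeat a pose let the fingers close. It gives the time, the measured TCP pose, the force and the opening at its end, in the units of the state.
- state(): the state, without advancing time (a new reading comes with each control period).
- cams.grab_frame(name): name is "scene" or "top"; returns a dict with "pixels" (400x640x3 uint8, blue, green, red), "range_z" (400x640 float32, m along the optical axis (not along the pixel's ray), 0 where there is no reading), "fx", "fy", "cx", "cy" (pixels), "rvec" (rotation vector, rad) and "tvec" (3), from world to camera coordinates, as OpenCV has them. Camera axes: x right, y down, z forward; pixel columns grow to the right and rows downward; lengths in m; the calibration is good to about 2 mm. A picture is of the moment at which its call begins.
- job.hand_in(): hands the job in, once; it reports no verdict.
The state is a dict: "time": time; "joint_positions": joint angles; "joint_velocities": joint speeds; "effort": joint torques, N m; "position": TCP position; "tool_rot": TCP orientation; "wrist_force": force on the tool from outside, world axes, zero at the start; "torque": the same for the moment, N m; "gripper_width": opening from 0.0 (shut) to 1.0 (fully open).
Only numpy, scipy, OpenCV 4.12 (cv2) and the standard library are available. Lean on these libraries where they do the work, as an engineer would, in place of code of your own. Each camera call takes 0.05 s, during which the arm holds its last target. There are 200 camera calls.

## Working session

There is one attempt and no reset: what is moved stays moved. The work goes in short steps, Python scripts to look and compute and a shell command to move; the robot and the scene stay as the last step left them, time stands still between calls to the robot, and variables do not carry over. Pictures are saved under pics/ and viewed, about 8 in all and at most 12, crops included, and the job is handed in when it is done.

```bash
ls; mkdir -p pics
cat > h.py <<'E'
import numpy as np,cv2
from workcell import state,cams,job,robot
from scipy.spatial.transform import Rotation as R
def grab(n):
    f=cams.grab_frame(n); f['R']=R.from_rotvec(np.ravel(f['rvec'])).as_matrix(); f['t']=np.ravel(f['tvec']); return f
def cloud(f):
    z=f['range_z']; v,u=np.mgrid[:z.shape[0],:z.shape[1]]
    p=np.stack([(u-f['cx'])/f['fx']*z,(v-f['cy'])/f['fy']*z,z],-1)
    w=(p-f['t'])@f['R']; w[z==0]=np.nan; return w
E
python3 - <<'E'
from h import *
s=state();print(s);print(robot.tcp_to_tips,[a for a in dir(robot) if a[0]!='_'])
for n in('scene','top'):
    f=grab(n);cv2.imwrite(f'pics/{n}0.png',f['pixels']);np.save(f'/tmp/{n}.npy',cloud(f)); print(n,f['fx'],-f['R'].T@f['t'],f['R'][2])
E
```

```text
pics
{'time': 0.0, 'joint_positions': array([ 1.05668968e+00,  3.81223714e-01,  1.29825391e+00,  2.37100584e-05,
        1.46360535e+00, -2.15314410e-01]), 'joint_velocities': array([0.00054298, 0.00073868, 0.00076885, 0.00018094, 0.00134813,
       0.0001535 ]), 'effort': array([-1.75468638e-03, -4.48465061e+01, -2.31279802e+01, -2.93639732e-04,
        4.72647487e-03,  1.75727985e-05]), 'position': array([0.16177904, 0.5254051 , 0.25569918]), 'tool_rot': array([-0.98701483,  1.33726899,  0.98603971]), 'wrist_force': array([0.05179261, 0.00663253, 0.06695951]), 'torque': array([0.03392822, 0.01374948, 0.02665576]), 'gripper_width': 0.9963127466385211}
0.025 ['PlanningError', 'tcp_to_tips']
scene 399.6634235441685 [ 1.34286994 -0.0554841   0.70119586] [-0.83796103  0.0831001  -0.539366  ]
top 505.571063120901 [0.28588508 0.01842832 1.37442642] [ 0.15632155 -0.00480394 -0.98769454]
```

View pics/scene0.png

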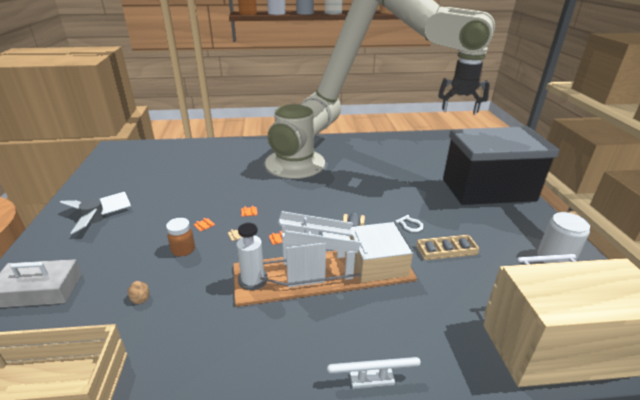

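View pics/top0.png

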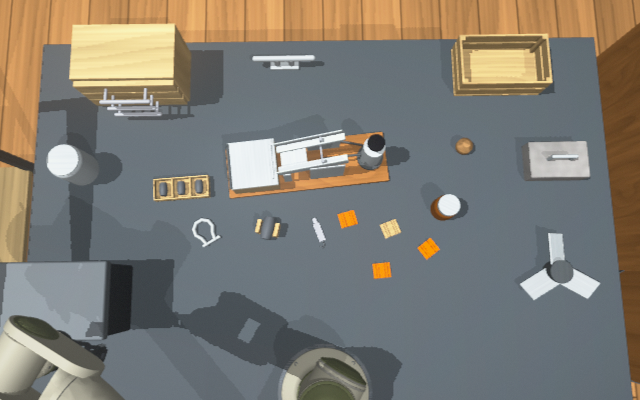

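The scene picture shows the chute stand, the crib behind it and the tray. The top picture shows the crib with the sinker at (267,228), the pale wooden rest at (390,228) among orange copies, the plunger at (373,147) and the bin at (253,165). Next I'll take a close crop and measure.

Run:
```python
from h import *
im=cv2.imread('pics/top0.png')
cv2.imwrite('pics/crop1.png',cv2.resize(im[122:262,222:412],None,fx=4.2,fy=4.2,interpolation=cv2.INTER_CUBIC))
W=np.load('/tmp/top.npy')
def reg(name,u0,u1,v0,v1,z0,z1):
    p=W[v0:v1,u0:u1]; m=(p[...,2]>z0)&(p[...,2]<z1); q=p[m]
    if len(q)<4: print(name,'few',len(q));return
    r=cv2.minAreaRect((q[:,:2]*1000).astype(np.float32)); print(name,len(q),q.mean(0).round(4),'zmed',np.median(q[:,2]).round(4),q[:,2].max().round(4),'rect',np.round(r[0],1),np.round(r[1],1),round(r[2],1))
reg('slate',300,340,270,300,-.02,.02)
reg('crib all',245,295,205,250,.012,.06)
reg('crib walls',245,295,205,250,.034,.06)
reg('rest',376,404,214,244,.0015,.03)
reg('ridge',376,404,214,244,.006,.03)
reg('plunger',350,395,125,160,.155,.19)
reg('gate/chute',270,350,125,180,.10,.19)
reg('bin lid',220,290,130,200,.06,.12)
```

```text
slate 1197 [0.2757 0.0082 0.0004] zmed 0.0005 0.0095 rect [275.8   8.2] [105.3  77. ] 89.1
crib all 404 [0.4275 0.1464 0.0372] zmed 0.0384 0.0481 rect [428.1 146.8] [58.8 60.1] 76.4
crib walls 318 [0.4281 0.1465 0.0397] zmed 0.0398 0.0481 rect [428.2 146.8] [58.8 59.9] 76.6
rest 426 [ 0.4236 -0.184   0.0048] zmed 0.0041 0.0152 rect [ 423.3 -184.9] [74.3 80.6] 88.3
ridge 112 [ 0.4233 -0.1831  0.0086] zmed 0.008 0.0152 rect [ 417.4 -178.5] [68.7 78.2] 77.2
plunger 246 [ 0.6203 -0.1334  0.1683] zmed 0.1685 0.1752 rect [ 621.3 -132.8] [42.9 42.2] 14.0
gate/chute 1805 [0.6043 0.0293 0.1293] zmed 0.1276 0.1826 rect [603.9  28.1] [ 82.9 182.8] 5.9
bin lid 2698 [0.5896 0.17   0.091 ] zmed 0.09 0.12 rect [592.4 161.9] [125.6 168.1] 5.8
```

View pics/crop1.png

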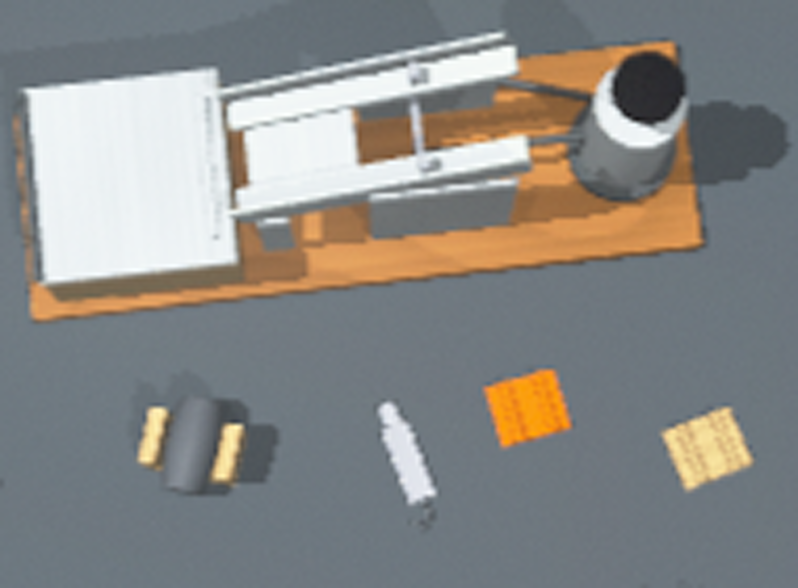

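Crop: the sinker lies at (190,445) in the crib. The pine rest is at (707,448) with its ridges running roughly up the image. The gate tongues are at (420,75) and (430,160), and the plunger is at (650,88). I'll refine by casting rays onto known planes.

```bash
cat >> h.py <<'E'
def cast(f,uv,z):
    uv=np.atleast_2d(np.asarray(uv,float)); d=np.c_[(uv[:,0]-f['cx'])/f['fx'],(uv[:,1]-f['cy'])/f['fy'],np.ones(len(uv))]@f['R']
    c=-f['R'].T@f['t']; return c+d*((z-c[2])/d[:,2])[:,None]
def rect(f,mask,z,name=''):
    cs,_=cv2.findContours(mask.astype(np.uint8),cv2.RETR_EXTERNAL,cv2.CHAIN_APPROX_NONE)
    for c in sorted(cs,key=cv2.contourArea)[::-1][:3]:
        if cv2.contourArea(c)<8: continue
        m=cv2.drawContours(np.zeros(mask.shape,np.uint8),[c],-1,1,-1); vv,uu=np.nonzero(m)
        w=cast(f,np.c_[uu,vv],z)[:,:2]*1000; r=cv2.minAreaRect(w.astype(np.float32))
        e,V=np.linalg.eigh(np.cov(w.T)); print(name,len(uu),'mean',w.mean(0).round(1),'rect',np.round(r[0],1),np.round(r[1],1),round(r[2],1),'maj ang',np.degrees(np.arctan2(V[1,1],V[0,1])).round(1),'sd',np.sqrt(e).round(1))
def box(m,u0,u1,v0,v1):
    o=np.zeros_like(m); o[v0:v1,u0:u1]=m[v0:v1,u0:u1]; return o
E
python3 - <<'E'
from h import *
f=grab('top'); im=f['pixels']; hsv=cv2.cvtColor(im,cv2.COLOR_BGR2HSV); H,S,V=cv2.split(hsv)
W=cloud(f)
for (u,v) in [(267,228),(258,227),(277,230),(390,228),(383,225),(322,140),(325,160),(373,147),(350,220),(300,185),(230,170)]: print((u,v),hsv[v,u],W[v,u].round(3))
pine=(H<30)&(S>60)&(V>120)
rect(f,box(pine,376,404,214,244),.004,'rest')
rect(f,box(pine,250,290,212,246),.040,'cribwalls')
rect(f,box((V<100)&(V>0),255,280,212,246),.030,'sinker')
rect(f,box((V<60),355,392,128,156),.168,'plunger')
rect(f,box((H<20)&(S>120),222,400,120,200),.012,'base')
# rails: normalized-high surface fit of the chute cloud
p=W[125:182,272:352].reshape(-1,3); p=p[(p[:,2]>.10)&(p[:,2]<.19)]
r=cv2.minAreaRect((p[:,:2]*1000).astype(np.float32)); print('chute',r, cv2.boxPoints(r).round(0).tolist())
E
```

```text
(267, 228) [102  23 144] [0.425 0.145 0.042]
(258, 227) [ 24  82 248] [0.429 0.169 0.04 ]
(277, 230) [ 19 104 218] [0.42  0.119 0.044]
(390, 228) [ 22 101 240] [ 0.424 -0.186  0.007]
(383, 225) [ 21 100 236] [ 0.432 -0.166  0.011]
(322, 140) [101  16 175] [ 0.636 -0.003  0.14 ]
(325, 160) [ 98  12 164] [ 0.585 -0.009  0.135]
(373, 147) [108  25  52] [ 0.609 -0.127  0.167]
(350, 220) [ 18 243 251] [ 0.448 -0.078  0.005]
(300, 185) [ 15 148 227] [0.545 0.058 0.015]
(230, 170) [ 97  16 146] [0.572 0.236 0.092]
rest 258 mean [ 424.2 -186.1] rect [ 424.1 -186. ] [40.3 47.3] 20.9 maj ang 108.1 sd [11.7 13.7]
cribwalls 73 mean [420.9 122.3] rect [421.2 122.2] [13.5 37.8] 75.8 maj ang 164.5 sd [ 3.9 11.1]
cribwalls 62 mean [432.4 169.6] rect [432.1 169.7] [12.7 37.2] 80.7 maj ang 168.5 sd [ 3.5 10.8]
sinker 87 mean [427.4 128.7] rect [424.1 127.5] [24.7 63.9] 72.3 maj ang 165.5 sd [ 5.5 22.6]
plunger 211 mean [ 619.6 -134.8] rect [ 619.7 -135. ] [39.6 38.1] 89.2 maj ang 130.1 sd [10.1 10.5]
base 1827 mean [561.4 -20.8] rect [573.4  35.1] [ 79.1 437.1] 5.5 maj ang 98.6 sd [ 16.4 111.6]
base 317 mean [642.8 -57.7] rect [646. -58.] [ 33.4 105. ] 5.7 maj ang 98.8 sd [ 7.7 28.3]
base 204 mean [ 678.7 -112.3] rect [ 675.7 -121.1] [ 26.9 105. ] 5.7 maj ang 100.0 sd [ 6.6 26.1]
chute ((603.5596313476562, 27.634674072265625), (82.9345703125, 183.1263427734375), 5.493066787719727) [[554.0, 115.0], [571.0, -67.0], [654.0, -60.0], [636.0, 123.0]]
```

```bash
cat >> h.py <<'E'
def go(x,y,z,yaw):
    "shift mm / turn deg in the present tool frame to put TCP at mm x,y,z, pointing down, jaw axis at yaw"
    s=state(); T=R.from_rotvec(s['tool_rot']); out=[]
    for a in (yaw,yaw+180):
        c,n=np.cos(np.radians(a)),np.sin(np.radians(a)); X=np.array([0,0,-1.]);Z=np.array([c,n,0]);Y=np.cross(Z,X)
        G=R.from_matrix(np.c_[X,Y,Z]); w=np.degrees((T.inv()*G).as_rotvec()); out.append((np.linalg.norm(w),w))
    w=min(out,key=lambda o:o[0])[1]
    d=T.inv().apply(np.array([x,y,z])-1000*s['position'])
    print('d',d.round(1),'w',w.round(2),'dist',np.linalg.norm(d).round(0),'rows',max(np.linalg.norm(d)/41.7,np.linalg.norm(w)/7.16).round(1))
def st():
    s=state(); M=R.from_rotvec(s['tool_rot']).as_matrix(); print('t',s['time'],'p',(1000*s['position']).round(1),'jaw yaw',np.degrees(np.arctan2(M[1,2],M[0,2])).round(1),'x',M[:,0].round(3),'F',s['wrist_force'].round(1),'w',round(s['gripper_width'],3),'q',s['joint_positions'].round(2))
E
python3 - <<'E'
from h import *
st(); go(426.6,146,110,-13.7)
f=grab('top')
print(cast(f,[[322,140],[324.4,160.1]],.156).round(4))
E
```

```text
t 0.15 p [161.8 525.5 255.9] jaw yaw 72.9 x [-0.001 -0.001 -1.   ] F [-0.2 -0.4  0.2] w 1.001 q [ 1.06  0.38  1.3   0.    1.46 -0.22]
d [ 146.1 -364.8 -284.6] w [ 8.658e+01 -6.000e-02  3.000e-02] dist 485.0 rows 12.1
[[ 0.6313 -0.0023  0.156 ]
 [ 0.5799 -0.0074  0.156 ]]
```

```bash
python3 -m handwheel '[{"dx":0,"dy":-364.8,"dz":-284.6,"wx":86.6,"fingers":0},{"dx":0,"dy":-364.8,"dz":-284.6,"wx":86.6,"fingers":0},{"dx":0,"dy":-364.8,"dz":-284.6,"wx":86.6,"fingers":0},{"dx":0,"dy":-364.8,"dz":-284.6,"wx":86.6,"fingers":0},{"dx":0,"dy":-364.8,"dz":-284.6,"wx":86.6,"fingers":0},{"dx":0,"dy":-364.8,"dz":-284.6,"wx":86.6,"fingers":0},{"dx":0,"dy":-364.8,"dz":-284.6,"wx":86.6,"fingers":0},{"dx":0,"dy":-364.8,"dz":-284.6,"wx":86.6,"fingers":0},{"dx":0,"dy":-364.8,"dz":-284.6,"wx":86.6,"fingers":0},{"dx":60,"dy":-364.8,"dz":-284.6,"wx":86.6,"fingers":0},{"dx":100,"dy":-364.8,"dz":-284.6,"wx":86.6,"fingers":0},{"dx":140,"dy":-364.8,"dz":-284.6,"wx":86.6,"fingers":0}]'
python3 -c "
from h import *
st(); go(426.6,146,110,-13.7)"
```

```text
t 0.2 p [161.8 525.5 255.9] jaw yaw 72.9 x [-0.    -0.001 -1.   ] F [-0.   0.7  0.4] w 1.002 q [ 1.06  0.38  1.3   0.    1.46 -0.22]
d [ 146.1 -364.8 -284.6] w [ 8.658e+01 -5.000e-02  3.000e-02] dist 485.0 rows 12.1invalid input at $[0]: expected keys dx, dy, dz, wx, wy, wz, fingers
```

```bash
python3 -m handwheel '[{"dx":0,"dy":-364.8,"dz":-284.6,"wx":86.6,"wy":0,"wz":0,"fingers":0},{"dx":0,"dy":-364.8,"dz":-284.6,"wx":86.6,"wy":0,"wz":0,"fingers":0},{"dx":0,"dy":-364.8,"dz":-284.6,"wx":86.6,"wy":0,"wz":0,"fingers":0},{"dx":0,"dy":-364.8,"dz":-284.6,"wx":86.6,"wy":0,"wz":0,"fingers":0},{"dx":0,"dy":-364.8,"dz":-284.6,"wx":86.6,"wy":0,"wz":0,"fingers":0},{"dx":0,"dy":-364.8,"dz":-284.6,"wx":86.6,"wy":0,"wz":0,"fingers":0},{"dx":0,"dy":-364.8,"dz":-284.6,"wx":86.6,"wy":0,"wz":0,"fingers":0},{"dx":0,"dy":-364.8,"dz":-284.6,"wx":86.6,"wy":0,"wz":0,"fingers":0},{"dx":0,"dy":-364.8,"dz":-284.6,"wx":86.6,"wy":0,"wz":0,"fingers":0},{"dx":60,"dy":-364.8,"dz":-284.6,"wx":86.6,"wy":0,"wz":0,"fingers":0},{"dx":100,"dy":-364.8,"dz":-284.6,"wx":86.6,"wy":0,"wz":0,"fingers":0},{"dx":140,"dy":-364.8,"dz":-284.6,"wx":86.6,"wy":0,"wz":0,"fingers":0}]'
python3 -c "
from h import *
st(); go(426.6,146,110,-13.7)"
```

```text
time: 1.2
position: [0.4199, 0.1565, 0.1592]
tool_rot: [0.186, 1.558, -0.186]
wrist_force: [1.3, 0.2, -0.4]
gripper_width: 1.001
t 1.2 p [419.9 156.5 159.2] jaw yaw -13.6 x [ 0.004 -0.001 -1.   ] F [ 1.3  0.2 -0.4] w 1.001 q [ 0.09  0.31  1.73 -0.    1.1   0.33]
d [49.3 -8.7  8.7] w [ 0.14  0.25 -0.02] dist 51.0 rows 1.2
```

```bash
python3 -m handwheel '[{"dx":30,"dy":-8.7,"dz":8.7,"wx":0,"wy":0.3,"wz":0,"fingers":0},{"dx":49,"dy":-8.7,"dz":8.7,"wx":0,"wy":0.3,"wz":0,"fingers":0},{"dx":49,"dy":-8.7,"dz":8.7,"wx":0,"wy":0.3,"wz":0,"fingers":0}]'
python3 - <<'E'
from h import *
st(); go(426.6,146,31,-13.7)
f=grab('scene'); cv2.imwrite('pics/s1.png',cv2.resize(f['pixels'][170:270,290:440],None,fx=5,fy=5,interpolation=cv2.INTER_CUBIC))
E
```

```text
time: 1.45
position: [0.4252, 0.1451, 0.1071]
tool_rot: [0.187, 1.57, -0.188]
wrist_force: [-0.6, -0.1, -0.4]
gripper_width: 1.0
t 1.45 p [425.2 145.1 107.1] jaw yaw -13.7 x [-0.008  0.    -1.   ] F [-0.6 -0.1 -0.4] w 1.0 q [0.06 0.4  1.79 0.   0.97 0.3 ]
d [76.1  1.3  1.7] w [ 0.04 -0.44  0.1 ] dist 76.0 rows 1.8
```

```bash
python3 -m handwheel '[{"dx":25,"dy":1,"dz":1.7,"wx":0,"wy":-0.4,"wz":0,"fingers":0},{"dx":50,"dy":1,"dz":1.7,"wx":0,"wy":-0.4,"wz":0,"fingers":0},{"dx":65,"dy":1,"dz":1.7,"wx":0,"wy":-0.4,"wz":0,"fingers":0},{"dx":75,"dy":1,"dz":1.7,"wx":0,"wy":-0.4,"wz":0,"fingers":0},{"dx":75,"dy":1,"dz":1.7,"wx":0,"wy":-0.4,"wz":0,"fingers":0},{"dx":75,"dy":1,"dz":1.7,"wx":0,"wy":-0.4,"wz":0,"fingers":0}]'
python3 -m handwheel '[{"dx":0,"dy":0,"dz":0,"wx":0,"wy":0,"wz":0,"fingers":1},{"dx":0,"dy":0,"dz":0,"wx":0,"wy":0,"wz":0,"fingers":1},{"dx":0,"dy":0,"dz":0,"wx":0,"wy":0,"wz":0,"fingers":1},{"dx":0,"dy":0,"dz":0,"wx":0,"wy":0,"wz":0,"fingers":1},{"dx":0,"dy":0,"dz":0,"wx":0,"wy":0,"wz":0,"fingers":1},{"dx":0,"dy":0,"dz":0,"wx":0,"wy":0,"wz":0,"fingers":1},{"dx":0,"dy":0,"dz":0,"wx":0,"wy":0,"wz":0,"fingers":1},{"dx":0,"dy":0,"dz":0,"wx":0,"wy":0,"wz":0,"fingers":1}]'
python3 -c "
from h import *
st()"
```

```text
time: 2.0
position: [0.428, 0.1468, 0.0353]
tool_rot: [0.185, 1.559, -0.186]
wrist_force: [-0.2, -0.4, -0.1]
gripper_width: 0.996
time: 2.67
position: [0.4287, 0.147, 0.0368]
tool_rot: [0.186, 1.556, -0.185]
wrist_force: [-1.7, 0.7, 10.4]
gripper_width: 0.687
t 2.6667 p [428.7 147.   36.8] jaw yaw -13.6 x [ 0.007 -0.001 -1.   ] F [-1.7  0.7 10.4] w 0.687 q [ 0.07  0.53  1.86 -0.    0.75  0.31]
```

```bash
python3 -m handwheel '[{"dx":-5,"dy":0,"dz":0,"wx":0,"wy":0,"wz":0,"fingers":1},{"dx":-20,"dy":0,"dz":0,"wx":0,"wy":0,"wz":0,"fingers":1},{"dx":-40,"dy":0,"dz":0,"wx":0,"wy":0,"wz":0,"fingers":1},{"dx":-60,"dy":0,"dz":0,"wx":0,"wy":0,"wz":0,"fingers":1},{"dx":-80,"dy":0,"dz":0,"wx":0,"wy":0,"wz":0,"fingers":1},{"dx":-80,"dy":0,"dz":0,"wx":0,"wy":0,"wz":0,"fingers":1},{"dx":-80,"dy":0,"dz":0,"wx":0,"wy":0,"wz":0,"fingers":1}]'
python3 - <<'E'
from h import *
st(); go(424.2,-186,150,20)
f=grab('scene'); cv2.imwrite('pics/s2.png',cv2.resize(f['pixels'][150:270,290:440],None,fx=5,fy=5,interpolation=cv2.INTER_CUBIC))
E
```

```text
time: 3.25
position: [0.4282, 0.1471, 0.1173]
tool_rot: [0.186, 1.554, -0.185]
wrist_force: [-0.1, 0.4, -5.5]
gripper_width: 0.687
t 3.25 p [428.2 147.1 117.3] jaw yaw -13.5 x [ 0.008 -0.001 -1.   ] F [-0.1  0.4 -5.5] w 0.687 q [ 0.07  0.38  1.77 -0.    0.98  0.31]
d [ -32.6 -324.7   74.4] w [-33.54   0.49   0.06] dist 335.0 rows 8.0
```

View pics/s2.png

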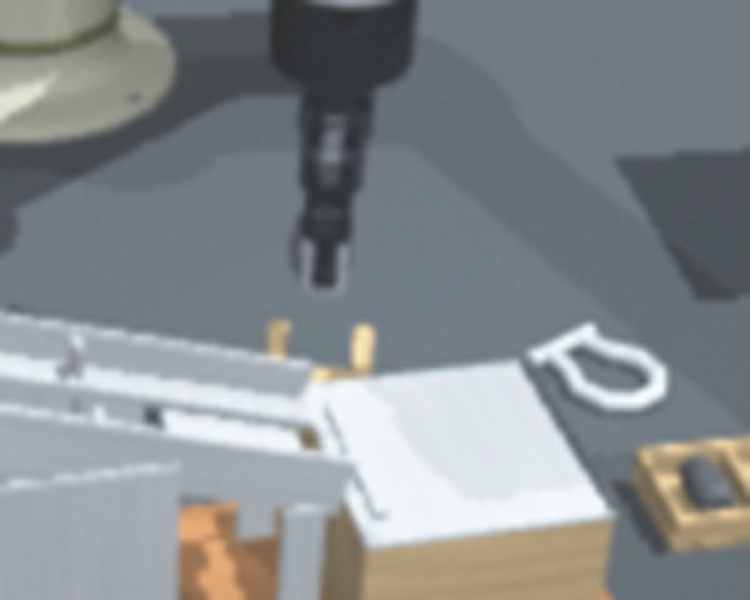

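Crop: the crib is empty at (320,345) and the sinker hangs between the fingers at (322,265). The wrist force agrees. On to the rest.

```bash
python3 -m handwheel '[{"dx":-20,"dy":-30,"dz":7,"wx":-4,"wy":0.5,"wz":0,"fingers":1},{"dx":-20,"dy":-70,"dz":16,"wx":-10,"wy":0.5,"wz":0,"fingers":1},{"dx":-20,"dy":-110,"dz":25,"wx":-16,"wy":0.5,"wz":0,"fingers":1},{"dx":-20,"dy":-150,"dz":34,"wx":-22,"wy":0.5,"wz":0,"fingers":1},{"dx":-20,"dy":-190,"dz":43,"wx":-28,"wy":0.5,"wz":0,"fingers":1},{"dx":-20,"dy":-230,"dz":52,"wx":-33.5,"wy":0.5,"wz":0,"fingers":1},{"dx":-20,"dy":-265,"dz":61,"wx":-33.5,"wy":0.5,"wz":0,"fingers":1},{"dx":-10,"dy":-295,"dz":68,"wx":-33.5,"wy":0.5,"wz":0,"fingers":1},{"dx":0,"dy":-315,"dz":72,"wx":-33.5,"wy":0.5,"wz":0,"fingers":1},{"dx":10,"dy":-324.7,"dz":74.4,"wx":-33.5,"wy":0.5,"wz":0,"fingers":1},{"dx":20,"dy":-324.7,"dz":74.4,"wx":-33.5,"wy":0.5,"wz":0,"fingers":1},{"dx":20,"dy":-324.7,"dz":74.4,"wx":-33.5,"wy":0.5,"wz":0,"fingers":1}]'
python3 - <<'E'
from h import *
st()
f=grab('top'); im=f['pixels']; cv2.imwrite('pics/t3.png',cv2.resize(im[170:290,310:460],None,fx=5,fy=5,interpolation=cv2.INTER_CUBIC))
im=cv2.imread('pics/top0.png'); cv2.imwrite('pics/rest0.png',cv2.resize(im[210:248,370:410],None,fx=14,fy=14,interpolation=cv2.INTER_CUBIC))
go(424.2,-186,45,20)
E
```

```text
time: 4.3
position: [0.4226, -0.1857, 0.0937]
tool_rot: [-0.269, 1.561, 0.275]
wrist_force: [-0.8, 1.0, -4.9]
gripper_width: 0.688
t 4.3 p [ 422.6 -185.7   93.7] jaw yaw 19.9 x [-0.008  0.003 -1.   ] F [-0.8  1.  -4.9] w 0.688 q [-0.67  0.44  1.77 -0.    0.94 -1.01]
d [49.8 -1.2  1.1] w [-0.08 -0.3  -0.23] dist 50.0 rows 1.2
```

View pics/rest0.png

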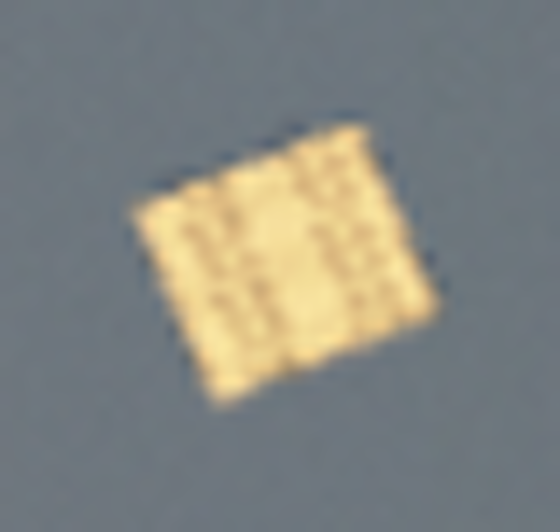

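The crop shows the pine plate's corners at (135,210), (360,125), (438,310) and (220,405), with the ridges running the long way up and left. That puts its yaw at about +20.7°, agreeing with the numbers. I'll lower there.

```bash
python3 -m handwheel '[{"dx":20,"dy":-1,"dz":1,"wx":-0.7,"wy":-0.3,"wz":-0.2,"fingers":1},{"dx":40,"dy":-1,"dz":1,"wx":-0.7,"wy":-0.3,"wz":-0.2,"fingers":1},{"dx":48,"dy":-1,"dz":1,"wx":-0.7,"wy":-0.3,"wz":-0.2,"fingers":1},{"dx":52,"dy":-1,"dz":1,"wx":-0.7,"wy":-0.3,"wz":-0.2,"fingers":1},{"dx":52,"dy":-1,"dz":1,"wx":-0.7,"wy":-0.3,"wz":-0.2,"fingers":1},{"dx":52,"dy":-1,"dz":1,"wx":-0.7,"wy":-0.3,"wz":-0.2,"fingers":1}]'
python3 -c "
from h import *
st();go(424.2,-186,35,20.6)"
```

```text
time: 4.85
position: [0.4244, -0.1859, 0.0434]
tool_rot: [-0.283, 1.552, 0.283]
wrist_force: [0.3, -0.1, -4.6]
gripper_width: 0.686
t 4.85 p [ 424.4 -185.9   43.4] jaw yaw 20.6 x [ 0. -0. -1.] F [ 0.3 -0.1 -4.6] w 0.686 q [-0.67  0.53  1.82  0.    0.8  -1.03]
d [ 8.4 -0.1 -0.2] w [0.04 0.02 0.01] dist 8.0 rows 0.2
```

```bash
python3 -m handwheel '[{"dx":3,"dy":0,"dz":0,"wx":0,"wy":0,"wz":0,"fingers":1},{"dx":6,"dy":0,"dz":0,"wx":0,"wy":0,"wz":0,"fingers":1},{"dx":7,"dy":0,"dz":0,"wx":0,"wy":0,"wz":0,"fingers":1},{"dx":7,"dy":0,"dz":0,"wx":0,"wy":0,"wz":0,"fingers":1},{"dx":7,"dy":0,"dz":0,"wx":0,"wy":0,"wz":0,"fingers":1}]'
```

```text
time: 5.27
position: [0.4247, -0.186, 0.037]
tool_rot: [-0.284, 1.551, 0.282]
wrist_force: [-0.7, 1.3, 3.1]
gripper_width: 0.684
```

```bash
python3 -m handwheel '[{"dx":0,"dy":0,"dz":0,"wx":0,"wy":0,"wz":0,"fingers":0.15},{"dx":0,"dy":0,"dz":0,"wx":0,"wy":0,"wz":0,"fingers":0},{"dx":0,"dy":0,"dz":0,"wx":0,"wy":0,"wz":0,"fingers":0},{"dx":0,"dy":0,"dz":0,"wx":0,"wy":0,"wz":0,"fingers":0},{"dx":0,"dy":0,"dz":0,"wx":0,"wy":0,"wz":0,"fingers":0},{"dx":-20,"dy":0,"dz":0,"wx":0,"wy":0,"wz":0,"fingers":0},{"dx":-50,"dy":0,"dz":0,"wx":0,"wy":0,"wz":0,"fingers":0},{"dx":-85,"dy":0,"dz":0,"wx":0,"wy":0,"wz":0,"fingers":0},{"dx":-120,"dy":30,"dz":-30,"wx":0,"wy":0,"wz":0,"fingers":0},{"dx":-120,"dy":70,"dz":-70,"wx":0,"wy":0,"wz":0,"fingers":0},{"dx":-120,"dy":100,"dz":-100,"wx":0,"wy":0,"wz":0,"fingers":0},{"dx":-120,"dy":100,"dz":-100,"wx":0,"wy":0,"wz":0,"fingers":0}]'
python3 - <<'E'
from h import *
st()
f=grab('top'); im=f['pixels']; cv2.imwrite('pics/t4.png',cv2.resize(im[185:265,340:440],None,fx=7,fy=7,interpolation=cv2.INTER_CUBIC))
W=cloud(f); p=W[200:250,365:420]; m=(p[...,2]>.018)&(p[...,2]<.07); q=p[m]; print(len(q),q.mean(0),q[:,2].max(),cv2.minAreaRect((q[:,:2]*1000).astype(np.float32)))
E
```

```text
time: 6.27
position: [0.2929, -0.1254, 0.1567]
tool_rot: [-0.283, 1.552, 0.283]
wrist_force: [-0.0, 0.5, 0.9]
gripper_width: 0.997
t 6.2667 p [ 292.9 -125.4  156.7] jaw yaw 20.7 x [ 0.001 -0.    -1.   ] F [-0.   0.5  0.9] w 0.997 q [-0.78  0.1   2.03  0.    1.   -1.14]
265 [ 0.42377721 -0.18272927  0.03550653] 0.046483718513897564 ((424.85772705078125, -183.8926239013672), (60.14603042602539, 32.607879638671875), 20.6278018951416)
```

View pics/t4.png

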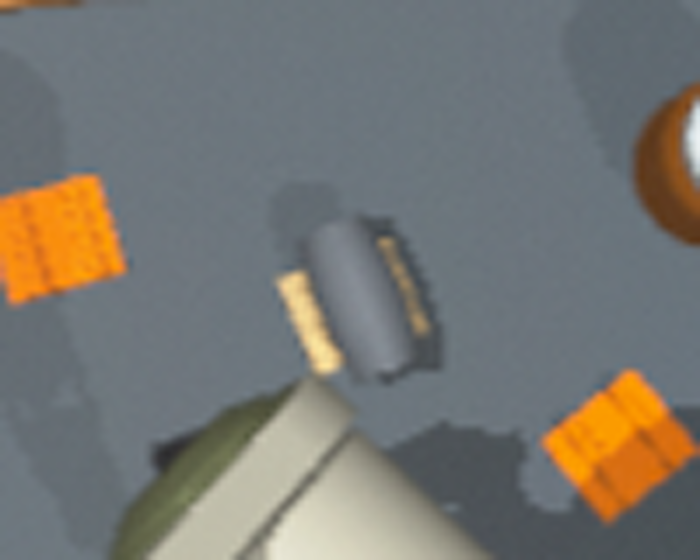

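Crop: the sinker sits in the pine rest at (362,298), aligned with the ridges. Depth gives (424.9, -183.9) mm, yaw 20.6°, size 60×33 mm, which is right. Next I turn 90° for the waist grasp.

```bash
python3 -m handwheel '[{"dx":0,"dy":0,"dz":0,"wx":7,"wy":0,"wz":0,"fingers":0},{"dx":0,"dy":-20,"dz":20,"wx":14,"wy":0,"wz":0,"fingers":0},{"dx":0,"dy":-40,"dz":50,"wx":21,"wy":0,"wz":0,"fingers":0},{"dx":0,"dy":-60,"dz":70,"wx":28,"wy":0,"wz":0,"fingers":0},{"dx":0,"dy":-80,"dz":85,"wx":35,"wy":0,"wz":0,"fingers":0},{"dx":0,"dy":-90,"dz":95,"wx":42,"wy":0,"wz":0,"fingers":0},{"dx":0,"dy":-102,"dz":102,"wx":49,"wy":0,"wz":0,"fingers":0},{"dx":0,"dy":-102,"dz":102,"wx":56,"wy":0,"wz":0,"fingers":0},{"dx":0,"dy":-102,"dz":102,"wx":63,"wy":0,"wz":0,"fingers":0},{"dx":0,"dy":-102,"dz":102,"wx":70,"wy":0,"wz":0,"fingers":0},{"dx":0,"dy":-102,"dz":102,"wx":77,"wy":0,"wz":0,"fingers":0},{"dx":0,"dy":-102,"dz":102,"wx":84,"wy":0,"wz":0,"fingers":0}]'
python3 -c "
from h import *
st();go(424.4,-185.3,60,-69.4)"
```

```text
time: 7.32
position: [0.4216, -0.1827, 0.1559]
tool_rot: [0.865, 1.396, -0.864]
wrist_force: [0.0, -0.3, 0.1]
gripper_width: 1.001
t 7.3167 p [ 421.6 -182.7  155.9] jaw yaw -63.7 x [-0.002  0.002 -1.   ] F [ 0.  -0.3  0.1] w 1.001 q [-0.67  0.34  1.7   0.    1.11  0.44]
d [95.8  1.5  3.9] w [ 5.75 -0.17  0.07] dist 96.0 rows 2.3
```

```bash
python3 -m handwheel '[{"dx":30,"dy":1.5,"dz":4,"wx":5.7,"wy":-0.2,"wz":0,"fingers":0},{"dx":60,"dy":1.5,"dz":4,"wx":5.7,"wy":-0.2,"wz":0,"fingers":0},{"dx":85,"dy":1.5,"dz":4,"wx":5.7,"wy":-0.2,"wz":0,"fingers":0},{"dx":96,"dy":1.5,"dz":4,"wx":5.7,"wy":-0.2,"wz":0,"fingers":0},{"dx":96,"dy":1.5,"dz":4,"wx":5.7,"wy":-0.2,"wz":0,"fingers":0}]'
python3 -c "
from h import *
st();go(424.4,-185.3,31,-69.4)"
```

```text
time: 7.73
position: [0.4236, -0.1847, 0.0577]
tool_rot: [0.94, 1.364, -0.941]
wrist_force: [-0.3, -0.3, 0.4]
gripper_width: 1.0
t 7.7333 p [ 423.6 -184.7   57.7] jaw yaw -69.4 x [-0.005  0.002 -1.   ] F [-0.3 -0.3  0.4] w 1.0 q [-0.67  0.5   1.81 -0.    0.84  0.54]
d [26.7  0.7  1. ] w [ 0.04 -0.21  0.21] dist 27.0 rows 0.6
```

```bash
python3 -m handwheel '[{"dx":12,"dy":0.7,"dz":1,"wx":0,"wy":-0.2,"wz":0.2,"fingers":0},{"dx":24,"dy":0.7,"dz":1,"wx":0,"wy":-0.2,"wz":0.2,"fingers":0},{"dx":27,"dy":0.7,"dz":1,"wx":0,"wy":-0.2,"wz":0.2,"fingers":0},{"dx":27,"dy":0.7,"dz":1,"wx":0,"wy":-0.2,"wz":0.2,"fingers":0},{"dx":27,"dy":0.7,"dz":1,"wx":0,"wy":-0.2,"wz":0.2,"fingers":0.3},{"dx":27,"dy":0.7,"dz":1,"wx":0,"wy":-0.2,"wz":0.2,"fingers":0.4},{"dx":27,"dy":0.7,"dz":1,"wx":0,"wy":-0.2,"wz":0.2,"fingers":0.5},{"dx":27,"dy":0.7,"dz":1,"wx":0,"wy":-0.2,"wz":0.2,"fingers":0.5}]'
python3 -c "
from h import *
st()"
```

```text
time: 8.4
position: [0.4246, -0.1855, 0.0312]
tool_rot: [0.94, 1.358, -0.94]
wrist_force: [-0.3, -0.2, -0.1]
gripper_width: 0.502
t 8.4 p [ 424.6 -185.5   31.2] jaw yaw -69.4 x [ 0.001 -0.001 -1.   ] F [-0.3 -0.2 -0.1] w 0.502 q [-0.67  0.55  1.83 -0.    0.76  0.54]
```

```bash
python3 -m handwheel '[{"dx":0,"dy":0,"dz":0,"wx":0,"wy":0,"wz":0,"fingers":0.58},{"dx":0,"dy":0,"dz":0,"wx":0,"wy":0,"wz":0,"fingers":1},{"dx":0,"dy":0,"dz":0,"wx":0,"wy":0,"wz":0,"fingers":1},{"dx":0,"dy":0,"dz":0,"wx":0,"wy":0,"wz":0,"fingers":1},{"dx":0,"dy":0,"dz":0,"wx":0,"wy":0,"wz":0,"fingers":1}]'
python3 -m handwheel '[{"dx":-5,"dy":0,"dz":0,"wx":0,"wy":0,"wz":0,"fingers":1},{"dx":-20,"dy":0,"dz":0,"wx":0,"wy":0,"wz":0,"fingers":1},{"dx":-50,"dy":0,"dz":0,"wx":0,"wy":0,"wz":0,"fingers":1},{"dx":-90,"dy":0,"dz":0,"wx":0,"wy":0,"wz":0,"fingers":1},{"dx":-130,"dy":0,"dz":0,"wx":0,"wy":0,"wz":0,"fingers":1},{"dx":-170,"dy":0,"dz":0,"wx":0,"wy":0,"wz":0,"fingers":1},{"dx":-210,"dy":0,"dz":0,"wx":0,"wy":0,"wz":0,"fingers":1},{"dx":-220,"dy":0,"dz":0,"wx":0,"wy":0,"wz":0,"fingers":1},{"dx":-220,"dy":0,"dz":0,"wx":0,"wy":0,"wz":0,"fingers":1}]'
python3 - <<'E'
from h import *
st();go(607.4,-16,250,-84.5)
f=grab('top'); im=f['pixels']; hsv=cv2.cvtColor(im,cv2.COLOR_BGR2HSV)
W=cloud(f); ok=(W[...,2]>.11)&(W[...,2]<.2)&(abs(W[...,0]-.607)<.09)&(W[...,1]>-.075)&(W[...,1]<.125)
p=W[ok]; c=np.array([.607,-.012]); 
for th in (4.5,5.5,6.5):
    a=np.radians(th); ex=np.array([np.cos(a),np.sin(a)]); ey=np.array([-ex[1],ex[0]])
    s=(p[:,:2]-c)@ex*1000; t=(p[:,:2]-c)@ey*1000
    res=p[:,2]-(.1405-np.tan(np.radians(18))*t/1000)
    wall=res>.010
    print(th,'wall s range',[ (s[wall&(t>a0)&(t<a0+40)].min().round(1),s[wall&(t>a0)&(t<a0+40)].max().round(1)) for a0 in(-50,-10,30,70)],'t',np.percentile(t,[.5,99.5]).round(1),'rail res',np.median(res[(abs(abs(s)-27)<6)&(abs(t)<40)]).round(4))
E
```

```text
time: 8.82
position: [0.4245, -0.1852, 0.0317]
tool_rot: [0.94, 1.358, -0.94]
wrist_force: [-0.4, 3.0, 7.0]
gripper_width: 0.378
time: 9.57
position: [0.4249, -0.1854, 0.2546]
tool_rot: [0.939, 1.352, -0.939]
wrist_force: [0.4, -0.1, -5.0]
gripper_width: 0.371
t 9.5667 p [ 424.9 -185.4  254.6] jaw yaw -69.4 x [ 0.005 -0.004 -1.   ] F [ 0.4 -0.1 -5. ] w 0.371 q [-0.67  0.23  1.53  0.    1.38  0.54]
d [  4.9 230.5 -94.2] w [15.15  0.29 -0.24] dist 249.0 rows 6.0
4.5 wall s range [(np.float64(-37.1), np.float64(41.8)), (np.float64(-38.1), np.float64(42.1)), (np.float64(-41.5), np.float64(41.5)), (np.float64(-39.3), np.float64(39.3))] t [-48.4 128.1] rail res 0.0019
5.5 wall s range [(np.float64(-37.6), np.float64(41.4)), (np.float64(-38.0), np.float64(42.0)), (np.float64(-40.7), np.float64(42.2)), (np.float64(-37.8), np.float64(40.8))] t [-48.5 128.4] rail res 0.0019
6.5 wall s range [(np.float64(-38.1), np.float64(41.1)), (np.float64(-38.0), np.float64(41.9)), (np.float64(-39.9), np.float64(43.2)), (np.float64(-36.3), np.float64(42.6))] t [-48.5 128. ] rail res 0.002
```

Sinker held across its waist. The wall positions put the head near (608.2, -10.5) mm, and the rail height agrees within 2 mm. Moving over the chute.

```bash
python3 -m handwheel '[{"dx":0,"dy":40,"dz":-16,"wx":3,"wy":0.3,"wz":-0.2,"fingers":1},{"dx":0,"dy":80,"dz":-32,"wx":6,"wy":0.3,"wz":-0.2,"fingers":1},{"dx":0,"dy":115,"dz":-48,"wx":9,"wy":0.3,"wz":-0.2,"fingers":1},{"dx":0,"dy":150,"dz":-64,"wx":12,"wy":0.3,"wz":-0.2,"fingers":1},{"dx":0,"dy":185,"dz":-80,"wx":15,"wy":0.3,"wz":-0.2,"fingers":1},{"dx":0,"dy":215,"dz":-92,"wx":15.1,"wy":0.3,"wz":-0.2,"fingers":1},{"dx":5,"dy":230.5,"dz":-95.5,"wx":15.1,"wy":0.3,"wz":-0.2,"fingers":1},{"dx":10,"dy":230.5,"dz":-95.5,"wx":15.1,"wy":0.3,"wz":-0.2,"fingers":1},{"dx":20,"dy":230.5,"dz":-95.5,"wx":15.1,"wy":0.3,"wz":-0.2,"fingers":1},{"dx":20,"dy":230.5,"dz":-95.5,"wx":15.1,"wy":0.3,"wz":-0.2,"fingers":1}]'
python3 -c "
from h import *
st();go(608.5,-14,172,-84.5)"
```

```text
time: 10.45
position: [0.6046, -0.0145, 0.2282]
tool_rot: [1.137, 1.264, -1.143]
wrist_force: [-0.2, -0.2, -5.4]
gripper_width: 0.374
t 10.45 p [604.6 -14.5 228.2] jaw yaw -84.5 x [-0.01   0.005 -1.   ] F [-0.2 -0.2 -5.4] w 0.374 q [-0.22  0.5   1.18  0.    1.47  1.25]
d [56.1  4.5  0.2] w [ 0.02 -0.32  0.57] dist 56.0 rows 1.4
```

```bash
python3 -m handwheel '[{"dx":10,"dy":4.5,"dz":0,"wx":0,"wy":-0.3,"wz":0.6,"fingers":1},{"dx":25,"dy":4.5,"dz":0,"wx":0,"wy":-0.3,"wz":0.6,"fingers":1},{"dx":40,"dy":4.5,"dz":0,"wx":0,"wy":-0.3,"wz":0.6,"fingers":1},{"dx":50,"dy":4.5,"dz":0,"wx":0,"wy":-0.3,"wz":0.6,"fingers":1},{"dx":54,"dy":4.5,"dz":0,"wx":0,"wy":-0.3,"wz":0.6,"fingers":1},{"dx":54,"dy":4.5,"dz":0,"wx":0,"wy":-0.3,"wz":0.6,"fingers":1},{"dx":54,"dy":4.5,"dz":0,"wx":0,"wy":-0.3,"wz":0.6,"fingers":1}]'
python3 - <<'E'
from h import *
st();go(608.5,-14,168,-84.5)
f=grab('scene'); cv2.imwrite('pics/s5.png',cv2.resize(f['pixels'][170:290,220:380],None,fx=5,fy=5,interpolation=cv2.INTER_CUBIC))
E
```

```text
time: 11.03
position: [0.6086, -0.0142, 0.1746]
tool_rot: [1.139, 1.252, -1.137]
wrist_force: [-0.1, 0.2, -4.0]
gripper_width: 0.38
t 11.0333 p [608.6 -14.2 174.6] jaw yaw -84.5 x [ 0.001  0.    -1.   ] F [-0.1  0.2 -4. ] w 0.38 q [-0.22  0.55  1.26  0.    1.34  1.26]
d [ 6.6 -0.1 -0.2] w [-0.01 -0.01 -0.06] dist 7.0 rows 0.2
```

View pics/s5.png

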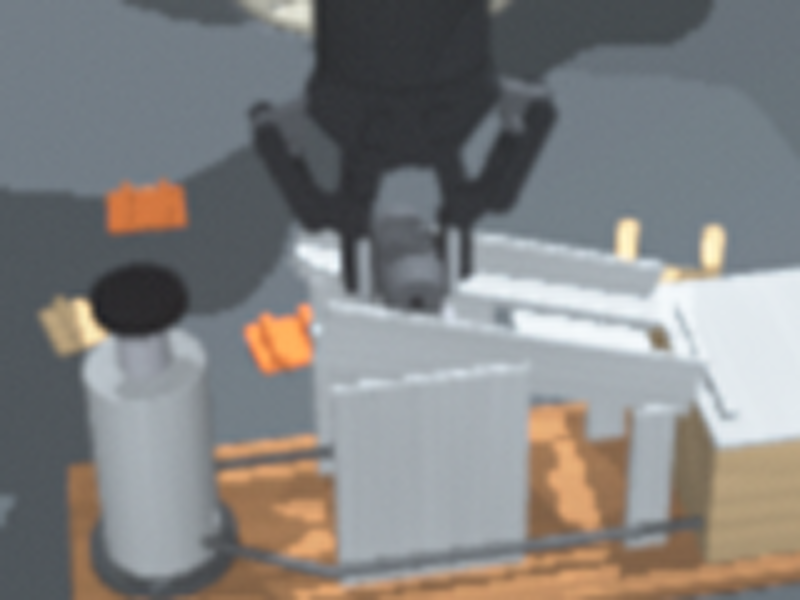

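Crop: the sinker hangs between the fingers at (410,265), inside the chute walls and just above the rails, with the plunger at left (140,300). I'll lower it to contact.

```bash
python3 -m handwheel '[{"dx":2,"dy":0,"dz":0,"wx":0,"wy":0,"wz":0,"fingers":1},{"dx":4,"dy":0,"dz":0,"wx":0,"wy":0,"wz":0,"fingers":1},{"dx":4,"dy":0,"dz":0,"wx":0,"wy":0,"wz":0,"fingers":1},{"dx":4,"dy":0,"dz":0,"wx":0,"wy":0,"wz":0,"fingers":1}]'
python3 -m handwheel '[{"dx":1,"dy":0,"dz":0,"wx":0,"wy":0,"wz":0,"fingers":1},{"dx":2,"dy":0,"dz":0,"wx":0,"wy":0,"wz":0,"fingers":1},{"dx":2,"dy":0,"dz":0,"wx":0,"wy":0,"wz":0,"fingers":1},{"dx":2,"dy":0,"dz":0,"wx":0,"wy":0,"wz":0,"fingers":1}]'
```

```text
time: 11.42
position: [0.6089, -0.0142, 0.1711]
tool_rot: [1.139, 1.251, -1.137]
wrist_force: [0.3, -0.3, -4.9]
gripper_width: 0.38
time: 11.75
position: [0.609, -0.0143, 0.1692]
tool_rot: [1.139, 1.251, -1.137]
wrist_force: [1.3, -2.2, -2.5]
gripper_width: 0.374
```

```bash
python3 -m handwheel '[{"dx":0,"dy":0,"dz":0,"wx":0,"wy":0,"wz":0,"fingers":0.57},{"dx":0,"dy":0,"dz":0,"wx":0,"wy":0,"wz":0,"fingers":0.5},{"dx":0,"dy":0,"dz":0,"wx":0,"wy":0,"wz":0,"fingers":0.44},{"dx":0,"dy":0,"dz":0,"wx":0,"wy":0,"wz":0,"fingers":0.44},{"dx":0,"dy":0,"dz":0,"wx":0,"wy":0,"wz":0,"fingers":0.44},{"dx":-10,"dy":0,"dz":0,"wx":0,"wy":0,"wz":0,"fingers":0.44},{"dx":-25,"dy":0,"dz":0,"wx":0,"wy":0,"wz":0,"fingers":0.44},{"dx":-50,"dy":0,"dz":0,"wx":0,"wy":0,"wz":0,"fingers":0.44},{"dx":-80,"dy":0,"dz":0,"wx":0,"wy":0,"wz":0,"fingers":0.44},{"dx":-80,"dy":0,"dz":0,"wx":0,"wy":0,"wz":0,"fingers":0.44}]'
python3 - <<'E'
from h import *
st();go(620,-134.5,215,-84.5)
f=grab('scene'); cv2.imwrite('pics/s6.png',cv2.resize(f['pixels'][190:290,220:380],None,fx=5,fy=5,interpolation=cv2.INTER_CUBIC))
E
```

```text
time: 12.58
position: [0.6103, -0.0145, 0.256]
tool_rot: [1.142, 1.241, -1.13]
wrist_force: [1.3, -1.1, 1.6]
gripper_width: 0.559
t 12.5833 p [610.3 -14.5 256. ] jaw yaw -84.5 x [ 0.013 -0.003 -1.   ] F [ 1.3 -1.1  1.6] w 0.559 q [-0.22  0.48  1.13  0.    1.52  1.26]
d [ 41.4  -2.4 120.2] w [ 0.01  0.23 -0.73] dist 127.0 rows 3.1
```

View pics/s6.png

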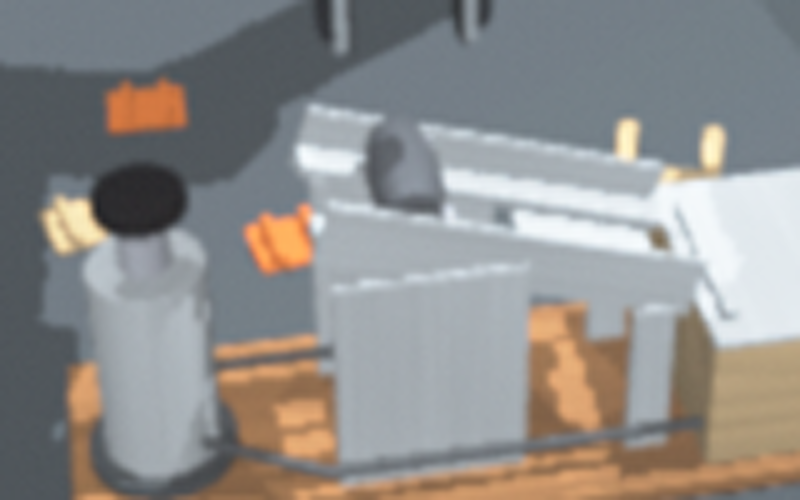

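Crop: the sinker lies free in the chute head at (405,165), resting against the gate. Now to the plunger with fingers shut.

```bash
python3 -m handwheel '[{"dx":0,"dy":-2,"dz":40,"wx":0,"wy":0.2,"wz":-0.7,"fingers":1},{"dx":0,"dy":-2,"dz":80,"wx":0,"wy":0.2,"wz":-0.7,"fingers":1},{"dx":10,"dy":-2,"dz":110,"wx":0,"wy":0.2,"wz":-0.7,"fingers":1},{"dx":25,"dy":-2.4,"dz":120,"wx":0,"wy":0.2,"wz":-0.7,"fingers":1},{"dx":40,"dy":-2.4,"dz":120,"wx":0,"wy":0.2,"wz":-0.7,"fingers":1},{"dx":40,"dy":-2.4,"dz":120,"wx":0,"wy":0.2,"wz":-0.7,"fingers":1},{"dx":40,"dy":-2.4,"dz":120,"wx":0,"wy":0.2,"wz":-0.7,"fingers":1}]'
python3 -c "
from h import *
st();go(620.2,-134.5,198,-84.5)"
```

```text
time: 13.22
position: [0.6189, -0.134, 0.2128]
tool_rot: [1.137, 1.258, -1.141]
wrist_force: [-1.0, 0.5, 1.6]
gripper_width: 0.0
t 13.2167 p [ 618.9 -134.   212.8] jaw yaw -84.5 x [-0.005  0.001 -1.   ] F [-1.   0.5  1.6] w 0.0 q [-0.4   0.56  1.12 -0.    1.47  1.08]
d [14.8  1.3  0.7] w [ 0.   -0.1   0.28] dist 15.0 rows 0.4
```

Approach to contact, then go on in small steps.

```bash
python3 -m handwheel '[{"dx":8,"dy":1,"dz":0.7,"wx":0,"wy":0,"wz":0.3,"fingers":1},{"dx":15,"dy":1,"dz":0.7,"wx":0,"wy":0,"wz":0.3,"fingers":1},{"dx":19,"dy":1,"dz":0.7,"wx":0,"wy":0,"wz":0.3,"fingers":1},{"dx":21,"dy":1,"dz":0.7,"wx":0,"wy":0,"wz":0.3,"fingers":1},{"dx":21,"dy":1,"dz":0.7,"wx":0,"wy":0,"wz":0.3,"fingers":1}]'
```

```text
time: 13.63
position: [0.6199, -0.1342, 0.1919]
tool_rot: [1.14, 1.254, -1.137]
wrist_force: [-0.5, 1.0, 4.0]
gripper_width: -0.002
```

```bash
python3 -m handwheel '[{"dx":2,"dy":0,"dz":0,"wx":0,"wy":0,"wz":0,"fingers":1},{"dx":4,"dy":0,"dz":0,"wx":0,"wy":0,"wz":0,"fingers":1},{"dx":5,"dy":0,"dz":0,"wx":0,"wy":0,"wz":0,"fingers":1},{"dx":5,"dy":0,"dz":0,"wx":0,"wy":0,"wz":0,"fingers":1}]'
```

```text
time: 13.97
position: [0.6199, -0.1342, 0.1873]
tool_rot: [1.139, 1.254, -1.136]
wrist_force: [-2.4, 0.4, 4.5]
gripper_width: 0.003
```

```bash
python3 -m handwheel '[{"dx":2,"dy":0,"dz":0,"wx":0,"wy":0,"wz":0,"fingers":1},{"dx":4,"dy":0,"dz":0,"wx":0,"wy":0,"wz":0,"fingers":1},{"dx":4.5,"dy":0,"dz":0,"wx":0,"wy":0,"wz":0,"fingers":1},{"dx":4.5,"dy":0,"dz":0,"wx":0,"wy":0,"wz":0,"fingers":1}]'
```

```text
time: 14.3
position: [0.6199, -0.1341, 0.1831]
tool_rot: [1.139, 1.254, -1.136]
wrist_force: [-1.9, 1.3, 4.2]
gripper_width: -0.004
```

```bash
python3 -m handwheel '[{"dx":1,"dy":0,"dz":0,"wx":0,"wy":0,"wz":0,"fingers":1},{"dx":1,"dy":0,"dz":0,"wx":0,"wy":0,"wz":0,"fingers":1},{"dx":1,"dy":0,"dz":0,"wx":0,"wy":0,"wz":0,"fingers":1}]'
```

```text
time: 14.55
position: [0.6199, -0.1341, 0.183]
tool_rot: [1.139, 1.253, -1.136]
wrist_force: [-3.0, 1.5, 9.2]
gripper_width: -0.003
```

At the halfway stop: the force jumped to about 9 N with no further travel. I'll pause there for a second and look.

```bash
python3 -m handwheel '[{"dx":0.1,"dy":0,"dz":0,"wx":0,"wy":0,"wz":0,"fingers":1},{"dx":0.1,"dy":0,"dz":0,"wx":0,"wy":0,"wz":0,"fingers":1},{"dx":0.1,"dy":0,"dz":0,"wx":0,"wy":0,"wz":0,"fingers":1},{"dx":0.1,"dy":0,"dz":0,"wx":0,"wy":0,"wz":0,"fingers":1},{"dx":0.1,"dy":0,"dz":0,"wx":0,"wy":0,"wz":0,"fingers":1},{"dx":0.1,"dy":0,"dz":0,"wx":0,"wy":0,"wz":0,"fingers":1},{"dx":0.1,"dy":0,"dz":0,"wx":0,"wy":0,"wz":0,"fingers":1},{"dx":0.1,"dy":0,"dz":0,"wx":0,"wy":0,"wz":0,"fingers":1}]'
python3 - <<'E'
from h import *
f=grab('scene'); cv2.imwrite('pics/s7.png',cv2.resize(f['pixels'][160:290,220:420],None,fx=4,fy=4,interpolation=cv2.INTER_CUBIC)); st()
E
```

```text
time: 15.22
position: [0.62, -0.1341, 0.1831]
tool_rot: [1.139, 1.253, -1.136]
wrist_force: [-1.5, 0.9, 5.0]
gripper_width: 0.003
t 15.2667 p [ 620.  -134.1  183.1] jaw yaw -84.5 x [ 0.002  0.001 -1.   ] F [-2.6  0.7  4.5] w -0.003 q [-0.4   0.58  1.16  0.    1.39  1.07]
```

View pics/s7.png

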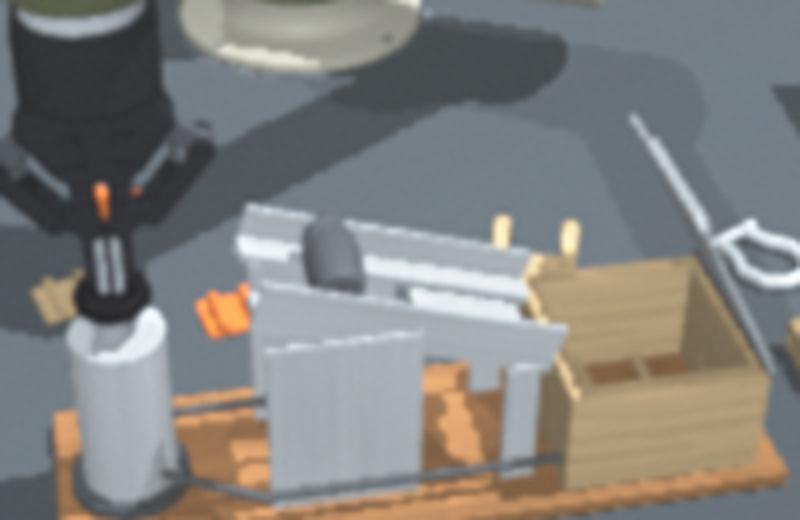

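Crop: the lid is up (edge from (632,115) to (770,370)), the bin is open and the sinker still waits at (332,255). To be safe I'll hold a moment longer, a little firmer (still under 11 N).

```bash
python3 -m handwheel '[{"dx":1,"dy":0,"dz":0,"wx":0,"wy":0,"wz":0,"fingers":1},{"dx":1,"dy":0,"dz":0,"wx":0,"wy":0,"wz":0,"fingers":1},{"dx":1,"dy":0,"dz":0,"wx":0,"wy":0,"wz":0,"fingers":1},{"dx":1,"dy":0,"dz":0,"wx":0,"wy":0,"wz":0,"fingers":1},{"dx":1,"dy":0,"dz":0,"wx":0,"wy":0,"wz":0,"fingers":1},{"dx":1,"dy":0,"dz":0,"wx":0,"wy":0,"wz":0,"fingers":1},{"dx":1,"dy":0,"dz":0,"wx":0,"wy":0,"wz":0,"fingers":1},{"dx":1,"dy":0,"dz":0,"wx":0,"wy":0,"wz":0,"fingers":1},{"dx":1,"dy":0,"dz":0,"wx":0,"wy":0,"wz":0,"fingers":1}]'
```

```text
time: 16.02
position: [0.62, -0.1341, 0.183]
tool_rot: [1.139, 1.252, -1.135]
wrist_force: [-4.6, 1.6, 10.4]
gripper_width: 0.003
```

```bash
python3 -m handwheel '[{"dx":4,"dy":0,"dz":0,"wx":0,"wy":0,"wz":0,"fingers":1},{"dx":8,"dy":0,"dz":0,"wx":0,"wy":0,"wz":0,"fingers":1},{"dx":11,"dy":0,"dz":0,"wx":0,"wy":0,"wz":0,"fingers":1},{"dx":13,"dy":0,"dz":0,"wx":0,"wy":0,"wz":0,"fingers":1},{"dx":13,"dy":0,"dz":0,"wx":0,"wy":0,"wz":0,"fingers":1},{"dx":13,"dy":0,"dz":0,"wx":0,"wy":0,"wz":0,"fingers":1},{"dx":13,"dy":0,"dz":0,"wx":0,"wy":0,"wz":0,"fingers":1},{"dx":13,"dy":0,"dz":0,"wx":0,"wy":0,"wz":0,"fingers":1},{"dx":13,"dy":0,"dz":0,"wx":0,"wy":0,"wz":0,"fingers":1},{"dx":13,"dy":0,"dz":0,"wx":0,"wy":0,"wz":0,"fingers":1},{"dx":13,"dy":0,"dz":0,"wx":0,"wy":0,"wz":0,"fingers":1},{"dx":13,"dy":0,"dz":0,"wx":0,"wy":0,"wz":0,"fingers":1}]'
python3 -m handwheel '[{"dx":2,"dy":0,"dz":0,"wx":0,"wy":0,"wz":0,"fingers":1},{"dx":2,"dy":0,"dz":0,"wx":0,"wy":0,"wz":0,"fingers":1},{"dx":2,"dy":0,"dz":0,"wx":0,"wy":0,"wz":0,"fingers":1},{"dx":2,"dy":0,"dz":0,"wx":0,"wy":0,"wz":0,"fingers":1},{"dx":2,"dy":0,"dz":0,"wx":0,"wy":0,"wz":0,"fingers":1},{"dx":2,"dy":0,"dz":0,"wx":0,"wy":0,"wz":0,"fingers":1},{"dx":2,"dy":0,"dz":0,"wx":0,"wy":0,"wz":0,"fingers":1},{"dx":2,"dy":0,"dz":0,"wx":0,"wy":0,"wz":0,"fingers":1},{"dx":2,"dy":0,"dz":0,"wx":0,"wy":0,"wz":0,"fingers":1},{"dx":2,"dy":0,"dz":0,"wx":0,"wy":0,"wz":0,"fingers":1},{"dx":2,"dy":0,"dz":0,"wx":0,"wy":0,"wz":0,"fingers":1},{"dx":2,"dy":0,"dz":0,"wx":0,"wy":0,"wz":0,"fingers":1}]'
python3 - <<'E'
from h import *
f=grab('scene'); cv2.imwrite('pics/s8.png',cv2.resize(f['pixels'][160:290,220:420],None,fx=4,fy=4,interpolation=cv2.INTER_CUBIC)); st()
g=grab('top'); cv2.imwrite('pics/t8.png',cv2.resize(g['pixels'][122:212,210:410],None,fx=4,fy=4,interpolation=cv2.INTER_CUBIC))
a=cv2.imread('pics/s8.png');b=cv2.imread('pics/t8.png');cv2.imwrite('pics/st8.png',cv2.resize(np.vstack([a,b]),None,fx=.67,fy=.67))
E
```

```text
time: 17.02
position: [0.6201, -0.1343, 0.1729]
tool_rot: [1.139, 1.249, -1.134]
wrist_force: [-6.6, 2.7, 21.2]
gripper_width: -0.003
time: 18.02
position: [0.62, -0.1343, 0.173]
tool_rot: [1.139, 1.247, -1.134]
wrist_force: [-7.0, 2.2, 17.2]
gripper_width: -0.0
t 18.0667 p [ 620.1 -134.3  173. ] jaw yaw -84.4 x [ 0.007 -0.002 -1.   ] F [-6.8  2.2 18. ] w 0.002 q [-0.4   0.59  1.18  0.    1.36  1.07]
```

View pics/st8.png

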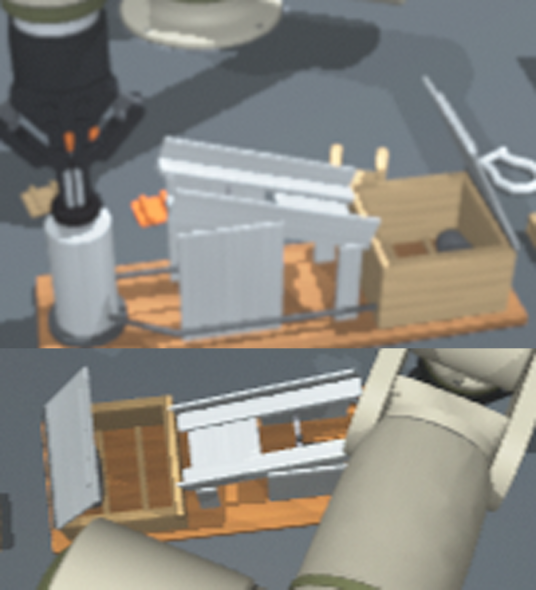

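The picture shows the chute empty and the sinker in the bin at (452,240). I'll let the plunger up and back off.

```bash
python3 -m handwheel '[{"dx":-4,"dy":0,"dz":0,"wx":0,"wy":0,"wz":0,"fingers":1},{"dx":-8,"dy":0,"dz":0,"wx":0,"wy":0,"wz":0,"fingers":1},{"dx":-12,"dy":0,"dz":0,"wx":0,"wy":0,"wz":0,"fingers":1},{"dx":-16,"dy":0,"dz":0,"wx":0,"wy":0,"wz":0,"fingers":1},{"dx":-20,"dy":0,"dz":0,"wx":0,"wy":0,"wz":0,"fingers":1},{"dx":-26,"dy":0,"dz":0,"wx":0,"wy":0,"wz":0,"fingers":1},{"dx":-40,"dy":0,"dz":0,"wx":0,"wy":0,"wz":0,"fingers":1},{"dx":-80,"dy":0,"dz":0,"wx":0,"wy":0,"wz":0,"fingers":1},{"dx":-110,"dy":0,"dz":0,"wx":0,"wy":0,"wz":0,"fingers":1},{"dx":-110,"dy":0,"dz":0,"wx":0,"wy":0,"wz":0,"fingers":1},{"dx":-110,"dy":0,"dz":0,"wx":0,"wy":0,"wz":0,"fingers":1},{"dx":-110,"dy":0,"dz":0,"wx":0,"wy":0,"wz":0,"fingers":1}]'
python3 - <<'E'
from h import *
st(); f=grab('scene'); cv2.imwrite('pics/s9.png',cv2.resize(f['pixels'][130:330],None,fx=1.25,fy=1.25))
E
```

```text
time: 19.12
position: [0.619, -0.134, 0.2818]
tool_rot: [1.139, 1.249, -1.135]
wrist_force: [0.0, -0.3, -0.7]
gripper_width: -0.0
t 19.1167 p [ 619.  -134.   281.8] jaw yaw -84.4 x [ 0.005 -0.001 -1.   ] F [ 0.  -0.3 -0.7] w -0.0 q [-0.4   0.52  1.    0.    1.62  1.07]
```

View pics/s9.png

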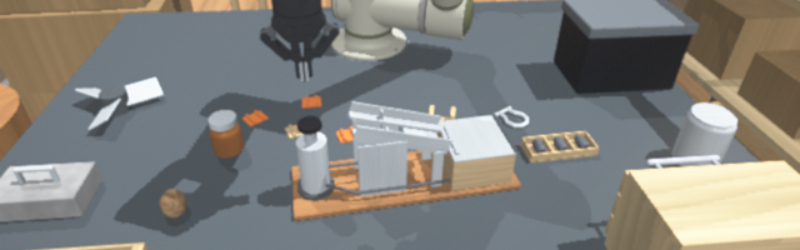

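The lid is closed over the bin at (478,135), the plunger is up at (310,125), and the bystanders lie where they were.

```bash
python3 -c "
from h import *
print(job.hand_in())"
```

```text
the job is handed in; nothing more can be done
None
```

The job is done and handed in, at about 19 s of the 69 s allowed.

- **Crib to rest:** I took the sinker by its two ends and laid it in the pine rest. After letting go, I measured it within about 2 mm of the rest's centre and in line with the ridges.
- **Rest to chute:** I took it again across the waist and let it go in the chute head. The picture showed it lying against the gate.
- **Halfway stop:** I held the plunger there for about 1.5 s. At the stop the force rose to 9–10 N with no further travel. The lid was up and the sinker still waiting.
- **Full press:** The plunger went down the full 20 mm and I held it about 2 s. The picture then showed the chute empty and the sinker in the bin.
- **Release:** I let the plunger up and backed the arm off.

In the last picture the lid was closed, the plunger up, and the arm clear with about zero wrist force. The tray sinkers, shackle, jar and float looked unmoved. The spinner was hidden behind the chute in that view, so I did not check it at the end; the arm never worked near it.

One reading wavered: during the halfway pause the force dropped briefly to about 5 N while the position held steady. I pressed to about 10 N again before going on. No other check failed or disagreed.

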